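# Drop the thread rings from the gate box and bolt it shut

## Robot

A 7-joint arm with a two-finger parallel gripper is mounted at the origin on the work surface. World frame = base frame: x ahead of the robot, y to its left, z up, the work surface at z = 0. Lengths are in m, angles in rad, forces in N, time in s.
With the tool pointing down it reaches from about 0.4 to 0.875 m from the base axis. Payload 6.5 kg.
Tool frame: the origin (TCP) lies between the finger pads; the fingertips stand 17 mm ahead of it and the grasp point (between the pads) lies 2 mm behind it; z points along the fingers, y is the direction in which the jaws open and shut (so a half turn about z gives the same grasp; the last joint's range is limited). The gripper opens to 88 mm and grips with 3 to 60 N. Pads are 18 mm wide; open, the fingers measure 123 mm over their backs; the gripper's body (75 mm by 187 mm) begins 45 mm behind the grasp point.
Start: joints at [1.196, 0.536, -0.004, 1.538, 0.003, 1.067, -0.071], TCP at [0.198, -0.619, 0.256] pointing down, gripper open.
Joint ranges: [-2.7, 2.7], [-0.37, 2.16], [-1.27, 1.26], [0.24, 2.4], [-1.31, 4.45], [0.19, 1.91], [-2.76, 2.76]. Speed limits (rad/s): [2.39, 2.39, 3.14, 3.14, 3.14, 3.14, 3.14].

## Interface

Orientations are given as a rotation vector (axis times angle).
In Python, from workcell import robot gives the robot as it stands. The module is installed in compiled form; this text tells all that it offers. Calls block until the motion is done:
- robot.reach(position, orientation): joint-space move of the TCP to a pose.
- robot.line_to(position, max_speed=0.15, orientation=None): straight line of the TCP; orientation=None keeps the orientation; max_speed is the mean speed in m/s.
- robot.move_joints(angles): joint-space move.
- robot.grip(opening, strength=None): finger opening in m; strength is the grip in N (None keeps the last); returns when the fingers have stopped.
- robot.dwell(seconds).
- robot.ik(position, orientation): joint angles nearest the present ones, or None.
- robot.state(): the state.
- robot.read_camera(name): name is "scene" or "top"; returns the picture (480x640x3 uint8, red, green, blue); there is no depth.
- robot.calibration(name): a dict with "fx", "fy", "cx", "cy" (pixels), "T" (4x4, takes a point from camera to world coordinates). Camera axes: x right, y up, looking along -z (the intrinsics and any distortion apply to the point x, -y, -z); pixel columns grow to the right and rows downward; lengths in m; the calibration is good to about 2 mm. A picture is of the moment at which its call begins. calibration takes no time and is no camera call.
A pose or a line that the arm cannot do raises robot.Unreachable and nothing moves.
- robot.hand_in(): hands the job in, once; it reports no verdict.
The state is a dict: "time_s": time; "q": joint angles; "dq": joint speeds; "tau": joint torques, N m; "tcp_pos": TCP position; "tool_rot": TCP orientation; "contact_force": force on the tool from outside, world axes, zero at the start; "torque": the same for the moment, N m; "finger_gap": finger opening in m.
Only numpy, scipy, OpenCV 4.12 (cv2) and the standard library are available. Lean on these libraries where they do the work, as an engineer would, in place of code of your own. Each camera call takes 0.05 s, during which the arm holds its last target.

## Task

Two drop-bottom gate boxes stand on the shelf. Take the one that holds the two round thread rings: swing its lever over to open the trap-door so that both rings drop into the tray beneath, then swing the lever fully back so that the door is shut again and slide its bolt fully home in front of the lever. Leave the other box, with the rectangular blocks, shut.

Things in the scene. Friction and masses are not known exactly. Their poses are not given: they have to be found in the camera images.
- ring_box: Fixed, open-topped grey steel box on legs that holds the rings, 132 x 104 mm, rim 192 mm high, trap-door bottom 120 mm high. Origin on the shelf under its middle; x to its far side, y to its lever side. Fixed tray beneath: x -55 to 135, y -50 to 50, walls 3 mm thick, 30 mm high. Another box, alike but with two rectangular blocks in it, stands beside it.
- ring_knob (a point): Centre of the ring box's lever knob, a 30 mm ball on a 12 mm round bar. In the box's frame (mm) x = -45 + 140 sin(q - 0.5), y = 75, z = 120 + 140 cos(q - 0.5), q the value of ring_gate: 140 mm from the hinge line, which runs along y at x = -45, z = 120.
- ring_gate (a joint): Trap-door and lever (one piece) of the ring box, rad. 0 = shut, stop, lever leaning 0.5 rad towards the box's -x (robot's side). Grows as the lever swings towards +x and the door drops, to a stop at 1.05 (lever leaning 0.55 rad to +x). Takes about 2 to 5 N at the knob and stays where it is left.
- ring_peg (a point): On the axis of the bolt's finger peg, 231 mm above the shelf: an upright pin, 14 mm thick, top at 239 mm, on a 12 x 12 x 100 mm bar (194 to 206 mm high) lying along y on the robot-side rim, x = -67.5 mm in the box's frame. Moves along the box's y, at y = -25 mm plus the bolt's value.
- ring_bolt (a joint): Bolt of the ring box, m. Starts drawn back near 0; grows as it slides along the box's +y towards the lever, to a stop at 0.040 (home), its end then standing on the +x side of the shut lever and blocking it. From 0.014 on it crosses the lever's plane: it passes only with the lever within about 0.1 rad of shut. Takes about 1.5 N and stays where it is left.
- ring_a: Brass thread ring, 36 mm outside, 18 mm bore, 12 mm thick, lying flat on the trap-door in the ring box. Origin at the centre of its underside, z its axis.
- ring_b: A second, equal ring beside the first.
- block_gate (a joint): Trap-door and lever (one piece) of the other box, the one with the rectangular blocks, rad: 0 = shut, as it starts.
There are look-alikes about, which are no part of the job. Leave any black or red look-alike of the ring_a alone.

How it is judged:
By the outcome, as a careful person would: the job done as asked, in the order asked, and still so for the second after the job is handed in, with the robot touching nothing.
It also fails if it takes over 51 s, if anything falls off the work surface, if the arm or the gripper's body presses on something with over 40 N, if the wrist force passes 120 N, or if a joint passes its speed limit or range.

## Working session

There is one attempt and no reset: what is moved stays moved. The work goes in short steps, each a Python script; the robot and the scene stay as the last script left them, time stands still between calls to the robot, and variables do not carry over. Pictures are saved under pics/ and viewed, and the job is handed in when it is done.

```bash
mkdir -p pics; python3 - <<'E'
from workcell import robot
import cv2
for n in("scene","top"):
    im=robot.read_camera(n); cv2.imwrite(f"pics/{n}0.png",im[:,:,::-1]); c=robot.calibration(n); print(n,c)
s=robot.state();print(s["time_s"],s["tcp_pos"],s["tool_rot"],s["finger_gap"])
E
```

```text
scene {'fx': 561.2110095371629, 'fy': 561.2110095371629, 'cx': 318.68183324889515, 'cy': 234.33936499806364, 'T': array([[ 0.46134587, -0.51577014,  0.72190107,  1.16087179],
       [ 0.88688377,  0.24568243, -0.39125098, -0.35844925],
       [ 0.02443717,  0.82074436,  0.57077274,  0.66779624],
       [ 0.        ,  0.        ,  0.        ,  1.        ]])}
top {'fx': 462.2537346145104, 'fy': 462.2537346145104, 'cx': 322.0385470649713, 'cy': 236.1991984124733, 'T': array([[-4.98388056e-03,  9.98401831e-01, -5.62933836e-02,
         4.64504245e-01],
       [-9.99987568e-01, -4.98483352e-03,  1.23490247e-04,
        -6.50420186e-04],
       [-1.57320257e-04,  5.62932992e-02,  9.98414263e-01,
         9.27193771e-01],
       [ 0.00000000e+00,  0.00000000e+00,  0.00000000e+00,
         1.00000000e+00]])}
0.1 [ 0.19736916 -0.61877021  0.25495377] [-3.10274107e+00 -4.83021061e-01  5.84044749e-04] 0.0884830339629978
```

View pics/scene0.png

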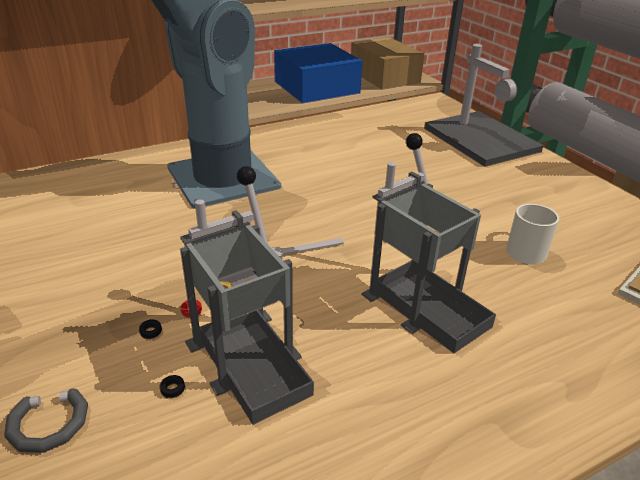

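View pics/top0.png

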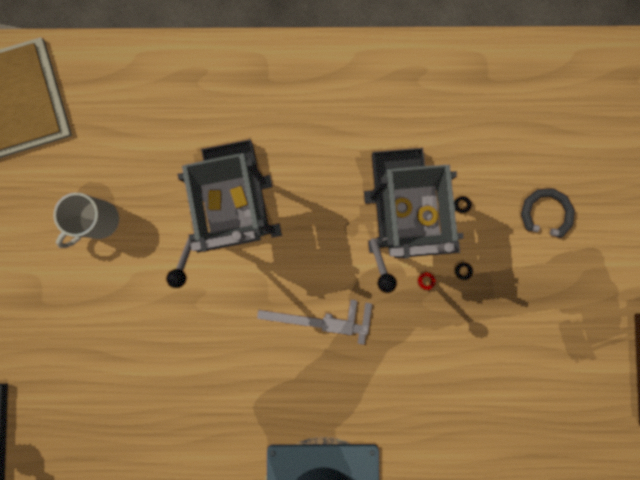

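Top view: the boxes are at left (about (225,200), two rectangular blocks) and right (about (420,208), two brass rings at (402,207) and (428,215)). The right one is the ring box. Black rings (463,204), (463,270) and the red ring (427,281) are look-alikes on the table. I'll confirm with crops.

```bash
python3 - <<'E'
import cv2,numpy as np
t=cv2.imread("pics/top0.png");s=cv2.imread("pics/scene0.png")
a=cv2.resize(t[140:300,350:480],None,fx=3.5,fy=3.5,interpolation=cv2.INTER_CUBIC)
b=cv2.resize(s[160:320,170:270],None,fx=3.5,fy=3.5,interpolation=cv2.INTER_CUBIC)
cv2.imwrite("pics/crop.png",np.hstack([a,b[:a.shape[0]]])[:600,:800])
E
```

```text
(no output)
```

View pics/crop.png

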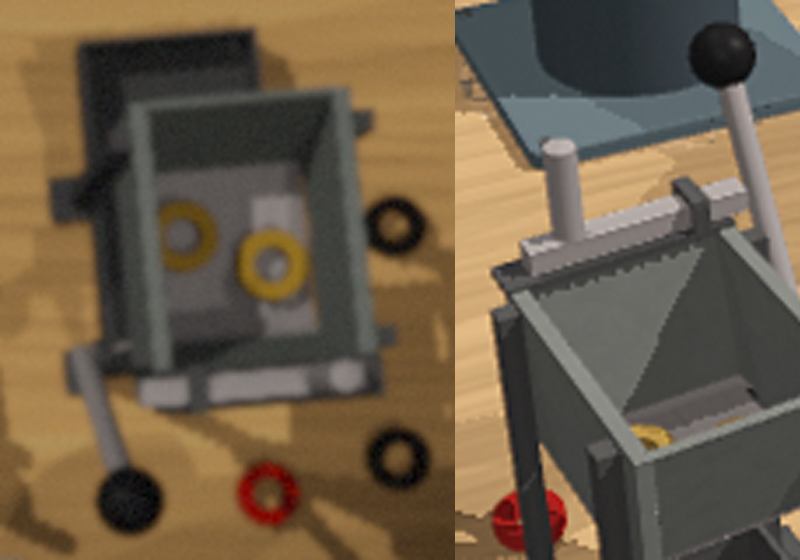

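```bash
cat > h.py <<'E'
import numpy as np,cv2
from workcell import robot
def ray(n,p):
    c=robot.calibration(n);T=c["T"]
    d=T[:3,:3]@np.array([(p[0]-c["cx"])/c["fx"],-(p[1]-c["cy"])/c["fy"],-1.]);return T[:3,3],d/np.linalg.norm(d)
def onz(n,p,z):
    o,d=ray(n,p);return o+d*(z-o[2])/d[2]
def tri(a,b):
    o1,d1=ray("scene",a);o2,d2=ray("top",b)
    k=np.linalg.lstsq(np.c_[d1,-d2],o2-o1,rcond=None)[0]
    x=o1+d1*k[0];y=o2+d2*k[1];return (x+y)/2,np.linalg.norm(x-y)
def ball(im,c,r=14):
    g=im.max(axis=2);m=np.zeros(g.shape,np.uint8);x,y=c
    m[y-r:y+r,x-r:x+r]=(g[y-r:y+r,x-r:x+r]<60)*255
    cs,_=cv2.findContours(m,cv2.RETR_EXTERNAL,cv2.CHAIN_APPROX_NONE);k=max(cs,key=cv2.contourArea)
    return cv2.minEnclosingCircle(k)
E
python3 - <<'E'
from h import *
t=cv2.imread("pics/top0.png");s=cv2.imread("pics/scene0.png")
bt=ball(t,(387,283));bs=ball(s,(246,175));print(bt,bs)
K,e=tri(bs[0],bt[0]);print("knob",K,e)
P,e=tri((200.3,202.3),(449.1,246.6));print("pegtop",P,e)
C={}
for n,p in dict(FL=(132,105),FR=(350,90)).items():
    C[n]=onz("top",(350+p[0]/3.5,140+p[1]/3.5),.192);print(n,C[n])
v=C["FL"]-C["FR"];print("rim width",np.linalg.norm(v[:2]),"yaw",np.arctan2(-v[0],v[1]))
L=onz("top",(350+140/3.5,140+392/3.5),.206);R=onz("top",(350+347/3.5,140+375/3.5),.239)
v=L-R;print(L,R,"yawbar",np.arctan2(-v[0],v[1]))
for b in(0,.002,.004):
    l=np.array([-.1121,.075])-np.array([-.0675,-.025+b]);w=(K-P)[:2]
    yaw=np.arctan2(w[1],w[0])-np.arctan2(l[1],l[0]);print(b,np.linalg.norm(l),np.linalg.norm(w),yaw)
    Rm=np.array([[np.cos(yaw),-np.sin(yaw)],[np.sin(yaw),np.cos(yaw)]])
    print(K[:2]-Rm@[-.1121,.075])
E
```

```text
((386.994384765625, 282.14044189453125), 9.355606079101562) ((245.5, 175.5), 9.823541641235352)
knob [ 0.43466559 -0.09634648  0.24390119] 0.0006939001051572622
pegtop [ 0.48695949 -0.18628276  0.24818733] 0.002218393879926709
FL [ 0.61190756 -0.10674018  0.192     ]
FR [ 0.61835831 -0.20690291  0.192     ]
rim width 0.10037023444331002 yaw 0.0643139057417966
[ 0.47995613 -0.10660829  0.206     ] [ 0.48603976 -0.1899218   0.239     ] yawbar 0.07289159420972156
0 0.10949502271792998 0.10403454224777163 0.10714925665500252
[ 0.55414352 -0.15892789]
0.002 0.10767153755751796 0.10403454224777163 0.09958312829045157
[ 0.55366661 -0.15983008]
0.004 0.10585442834383453 0.10403454224777163 0.09175677692106676
[ 0.55316613 -0.16075947]
```

Crop confirms it: the right-hand box holds the two brass rings, and the bolt is drawn back. The knob height triangulates to 0.244 (0.243 expected), and the rim and bar give yaw ≈0.07 and bolt ≈3 mm. Next I'll grip the knob with the jaws along the box's y.

```bash
cat >> h.py <<'E'
from scipy.spatial.transform import Rotation as Ro
yaw=.07;O=np.array([.5517,-.1633,0])
Rz=Ro.from_euler("z",yaw);ORI=(Rz*Ro.from_euler("x",np.pi)).as_rotvec()
def W(x,y,z):return O+Rz.apply([x,y,z])
def knob(q,dz=0):return W(-.045+.14*np.sin(q-.5),.075,.12+.14*np.cos(q-.5)-.002+dz)
def st(m=""):
    s=robot.state();print(m,round(s["time_s"],2),s["tcp_pos"].round(4),s["contact_force"].round(1),round(s["finger_gap"],4))
def pic(n,f):
    im=robot.read_camera(n)[:,:,::-1].copy();cv2.imwrite("pics/"+f,im);return im
E
python3 - <<'E'
from h import *
p=robot.state()["tcp_pos"];o=Ro.from_rotvec(robot.state()["tool_rot"])
print(robot.ik(knob(0,.1),ORI),robot.ik(knob(0),ORI))
robot.line_to([p[0],p[1],.36],.3)
robot.reach(knob(0,.12),ORI);st("above")
robot.grip(.056);robot.line_to(knob(0,.0),.12);st("at knob")
a=pic("scene","s1.png");b=pic("top","t1.png")
cv2.imwrite("pics/c1.png",cv2.resize(np.hstack([a[100:300,140:340],b[130:330,330:530]]),None,fx=2,fy=2))
E
```

```text
[ 0.47297938  0.10838614 -0.38182678  1.92846273  0.04495182  1.11289543
 -1.42749547] [ 0.40504241  0.22680864 -0.32648847  2.05550683  0.0942529   0.87307321
 -1.4751025 ]
above 2.67 [ 0.4346 -0.0972  0.3608] [-1.4  0.4  0. ] 0.0883
at knob 4.45 [ 0.4351 -0.0964  0.2415] [-0.1  1.   0.9] 0.0558
```

View pics/c1.png

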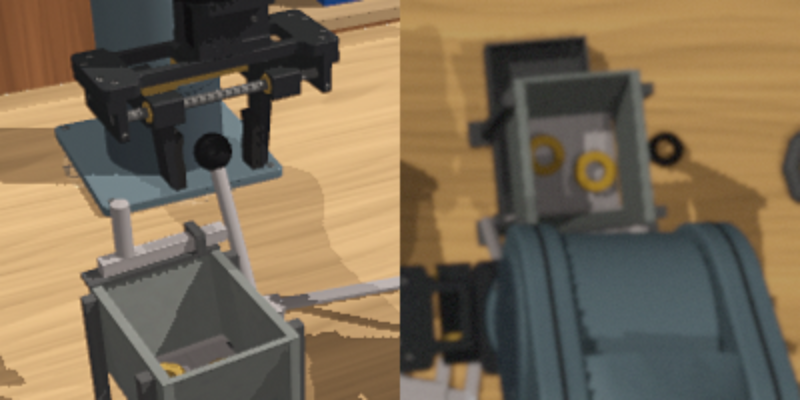

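The knob (212,150 in the crop) is between the fingers. Next: grip it and swing open.

```bash
python3 - <<'E'
from h import *
robot.grip(.02,15);st("grip")
for q in np.linspace(.15,1.08,7):
    robot.line_to(knob(q),.12);st(f"{q:.2f}")
robot.dwell(.5)
a=pic("scene","s2.png");b=pic("top","t2.png")
cv2.imwrite("pics/c2.png",cv2.resize(np.hstack([a[130:430,140:340],b[100:400,330:530]]),None,fx=2,fy=2))
E
```

```text
grip 5.08 [ 0.4347 -0.0964  0.241 ] [ 0.5 -0.3  1.2] 0.0281
0.15 5.41 [ 0.4546 -0.0949  0.2499] [ 0.9 -0.1  3.1] 0.0283
0.30 5.74 [ 0.4749 -0.0932  0.2553] [2.3 0.4 0.7] 0.0283
0.46 6.08 [ 0.4961 -0.0916  0.2576] [ 2.6  2.6 -2.9] 0.0285
0.61 6.41 [ 0.5173 -0.0898  0.2566] [ 1.3  4.9 -5. ] 0.0281
0.77 6.74 [ 0.5383 -0.0882  0.2525] [ 2.3  5.4 -3.8] 0.0284
0.93 7.08 [ 0.5585 -0.0865  0.2451] [ 1.   5.7 -3.7] 0.0284
1.08 7.41 [ 0.5773 -0.085   0.2347] [ 0.8  6.7 -3.6] 0.0277
```

View pics/c2.png

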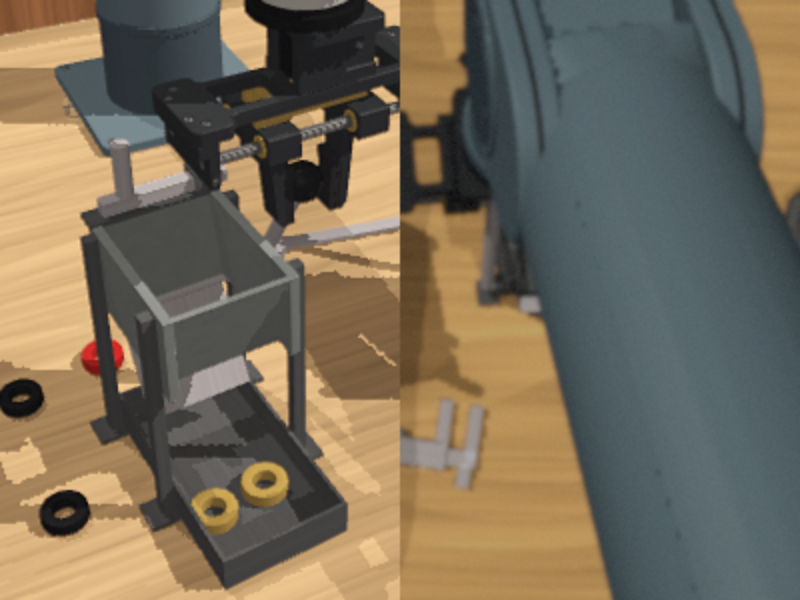

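Both rings lie in the ring box's tray (265,483 and 215,508 in the crop). Next: swing the lever back shut and release.

```bash
python3 - <<'E'
from h import *
for q in list(np.linspace(.93,0,7))+[-.035]:
    robot.line_to(knob(q),.12);st(f"{q:.2f}")
robot.grip(.056);robot.line_to(knob(-.035,.1),.2)
robot.reach(W(-.0675,-.11,.36),ORI);st()
a=pic("scene","s3.png");b=pic("top","t3.png")
cv2.imwrite("pics/c3.png",cv2.resize(np.hstack([a[130:430,140:340],b[100:400,330:530]]),None,fx=2,fy=2))
E
```

```text
0.93 8.33 [ 0.5574 -0.0867  0.245 ] [-2.2  5.6 -2. ] 0.0277
0.78 8.67 [ 0.5364 -0.0884  0.252 ] [-3.2  6.2 -5.9] 0.0278
0.62 9.0 [ 0.5148 -0.0901  0.2557] [ -3.1   5.5 -10. ] 0.028
0.47 9.33 [ 0.4933 -0.0919  0.2562] [ -0.3   5.2 -15.7] 0.028
0.31 9.67 [ 0.4734 -0.0935  0.2541] [  2.7   5.1 -21.6] 0.028
0.16 10.0 [ 0.4541 -0.0951  0.2491] [  5.8   4.  -20.1] 0.0283
0.00 10.33 [ 0.4356 -0.0965  0.2413] [  4.2   3.2 -14.7] 0.028
-0.04 10.58 [ 0.4352 -0.0965  0.2411] [ 9.   4.5 -5.1] 0.0283
 12.6 [ 0.4919 -0.2756  0.359 ] [0.2 1.1 0.3] 0.0561
```

View pics/c3.png

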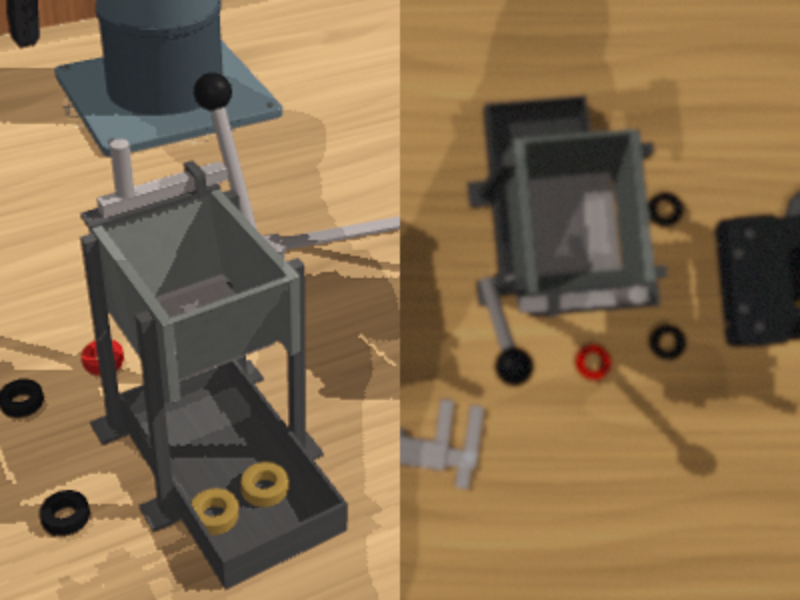

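The box is empty and the knob is back at (246,175.5) in the scene view, the same pixel as at the start. Both rings are in the tray. Next: the bolt peg.

```bash
python3 - <<'E'
from h import *
t=cv2.imread("pics/t3.png");s=cv2.imread("pics/s3.png")
bt=ball(t,(387,283));bs=ball(s,(246,175));print(bt,bs,tri(bs[0],bt[0]))
robot.grip(.044)
robot.reach(W(-.0675,-.022,.32),ORI)
robot.line_to(W(-.0675,-.022,.238),.12);st("down")
robot.grip(.005,10);st("grip")
p=robot.state()["tcp_pos"];print("peg local",Rz.inv().apply(p-O))
a=pic("scene","s4.png")
cv2.imwrite("pics/c4.png",cv2.resize(a[130:280,140:340],None,fx=4,fy=4))
E
```

```text
((386.69512939453125, 282.1341552734375), 9.16064739227295) ((245.5, 175.5), 9.823541641235352) (array([ 0.43458855, -0.096108  ,  0.24377989]), np.float64(0.001095666743698231))
down 14.39 [ 0.4864 -0.1904  0.2386] [ 0.4 -0.8 -0.3] 0.0439
grip 14.95 [ 0.4861 -0.1897  0.2383] [-0.4  0.7  3.6] 0.0138
peg local [-0.06727824 -0.02174912  0.23828154]
```

View pics/c4.png

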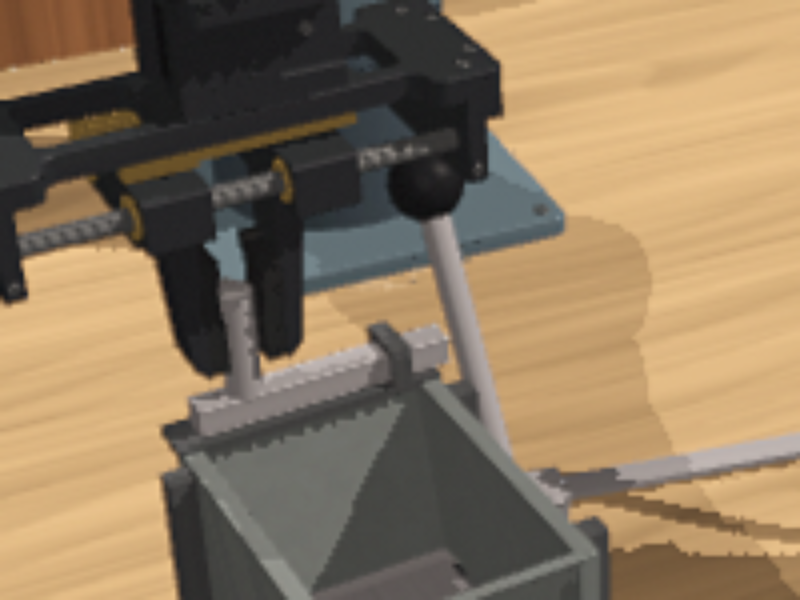

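Peg held (gap 13.8 mm). Next: slide it to the stop, guarding on force.

```bash
python3 - <<'E'
from h import *
y=-.0217
robot.grip(.005,25)
for yy in list(np.arange(-.0157,.011,.006))+list(np.arange(.0113,.0225,.002)):
    robot.line_to(W(-.0675,yy,.238),.06)
    s=robot.state();f=Rz.inv().apply(s["contact_force"]);l=Rz.inv().apply(s["tcp_pos"]-O)
    print(round(yy,4),l.round(4),f.round(1),round(s["time_s"],2))
    if yy>.012 and f[1]<-9:break
    if abs(f[1])>25:break
a=pic("scene","s5.png")
cv2.imwrite("pics/c5.png",cv2.resize(a[130:280,140:340],None,fx=4,fy=4))
E
```

```text
-0.0157 [-0.0673 -0.0152  0.2382] [-0.4  1.6  6. ] 15.47
-0.0097 [-0.0674 -0.0091  0.2382] [-0.6  1.7  7. ] 15.72
-0.0037 [-0.0675 -0.003   0.2382] [-1.5  0.9  6.6] 15.97
0.0023 [-0.0675  0.003   0.2382] [-0.9  1.7  6.2] 16.23
0.0083 [-0.0676  0.009   0.2382] [-1.2  0.8  6. ] 16.48
0.0113 [-0.0676  0.0116  0.2383] [-1.2  0.4  7.4] 16.73
0.0133 [-0.0676  0.0133  0.2382] [-1.3 -0.2  7.5] 16.98
0.0153 [-0.0676  0.0152  0.2382] [-2.1 -1.   6. ] 17.23
0.0173 [-0.0676  0.0155  0.2383] [-1.2 -5.1  4.9] 17.48
0.0193 [-0.0677  0.0156  0.2384] [ -0.9 -10.    3.1] 17.73
```

View pics/c5.png

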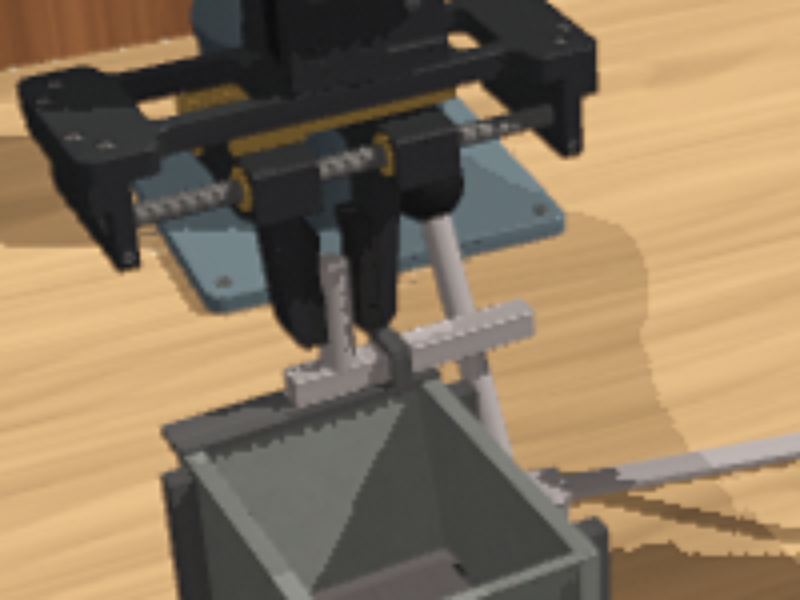

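The peg stopped hard at y=15.5 mm (15 expected) and the bolt bar now crosses in front of the lever. Next: release, retreat and check.

```bash
python3 - <<'E'
from h import *
robot.line_to(W(-.0675,.0160,.238),.06)
robot.grip(.034);robot.line_to(W(-.0675,.016,.34),.15)
robot.reach(W(-.0675,-.2,.36),ORI);st()
a=pic("scene","s6.png");b=pic("top","t6.png")
bt=ball(b,(387,283));bs=ball(a,(246,175));print(bt,bs,tri(bs[0],bt[0]))
cv2.imwrite("pics/c6.png",cv2.resize(np.hstack([a[130:430,140:340],b[100:400,330:530]]),None,fx=2,fy=2))
E
```

```text
20.23 [ 0.499  -0.3653  0.3594] [0.5 0.4 0.3] 0.0342
((386.5, 282.1111145019531), 9.233858108520508) ((245.5, 175.5), 9.823541641235352) (array([ 0.43456444, -0.09595606,  0.24371409]), np.float64(0.0013687547422838579))
```

View pics/c6.png

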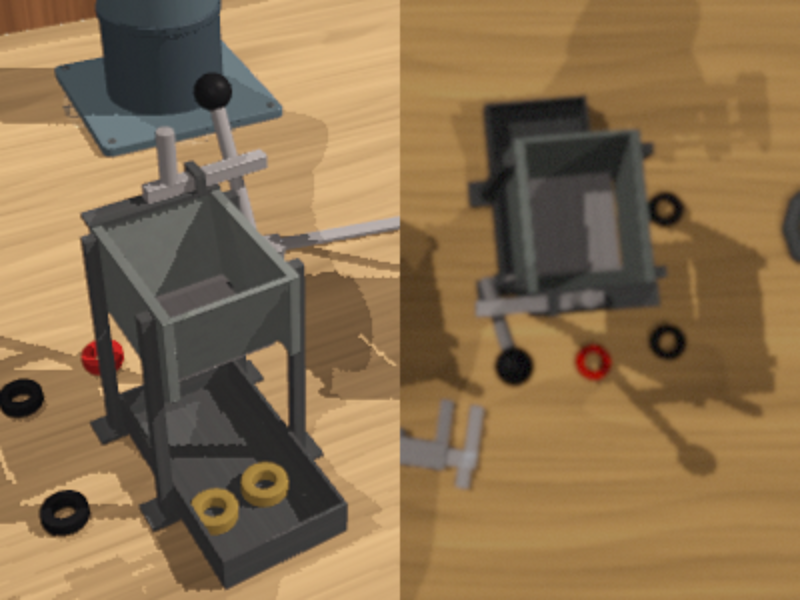

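View pics/t6.png

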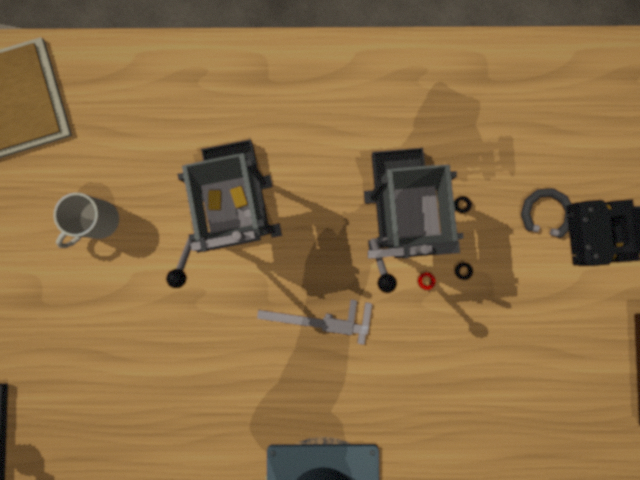

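Knob unchanged, rings in the tray, other box as before. I'll check that the release didn't drag the bolt back.

```bash
python3 - <<'E'
from h import *
ims=[]
for f in("s5","s6","s3"):
    a=cv2.imread(f"pics/{f}.png");ims.append(cv2.resize(a[180:240,185:285],None,fx=5,fy=5,interpolation=cv2.INTER_CUBIC)[:, :500])
b=cv2.imread("pics/t6.png");b3=cv2.imread("pics/t3.png")
col=np.vstack([cv2.resize(x,(330,198)) for x in ims]); 
col2=np.vstack([cv2.resize(x[230:275,365:465],(466,210)) for x in(b3,b)]);col2=np.vstack([col2,np.zeros((594-420,466,3),np.uint8)])
cv2.imwrite("pics/c7.png",np.hstack([col,col2]))
E
```

```text
(no output)
```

View pics/c7.png

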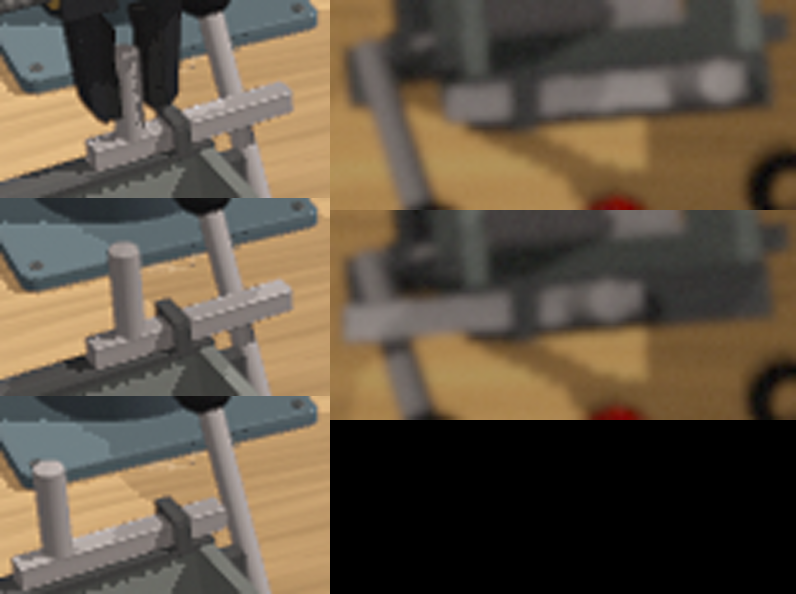

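The bar ends are at the same pixels before and after release (292,95 and 292,293 in the crop). The top view shows the peg moved about 24.5 px, or 36.5 mm, matching the ~37 mm to home.

```bash
python3 - <<'E'
from h import *
st();robot.hand_in()
E
```

```text
20.32 [ 0.4993 -0.3649  0.36  ] [0.3 0.4 0.2] 0.0346
the job is handed in; nothing more can be done
```

The job is done and handed in at about 20.3 s of the 51 s allowed; no verdict is reported. I swung the ring box's lever open so both rings dropped into its tray. I then swung it back to its stop and slid the bolt home in front of it.

- **Rings:** the last pictures show both rings in the tray and the ring box empty.
- **Lever:** the knob is within about 0.5 mm of its starting position, so the door is shut.
- **Bolt:** the peg stopped hard at 15.5 mm, against 15 mm expected. The bar stayed at the same pixels after I released it.
- **Other box:** in the top view the block box, its lever and its blocks look unchanged. I didn't touch the black and red look-alikes.
- **Forces:** the highest wrist reading I printed was about 23 N, during the return swing, and the wrist limit is 120 N.
- **Disagreement:** my first two-view fix of the peg top came out about 9 mm too high. I used the single-view point at the given height instead, and the grasp agreed with it.

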